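# Slide the copper pan to the blue ring and hold its sieve basket up over it

### The arm

A 7-joint arm with a two-finger parallel gripper is mounted at the origin on the work surface. World frame = base frame: x ahead of the robot, y to its left, z up, the work surface at z = 0. Lengths are in m, angles in rad, forces in N, time in s.
With the tool pointing down it reaches from about 0.4 to 0.875 m from the base axis. Payload 19.3 kg.
Tool frame: the origin (TCP) lies midway between the tips of the shut fingers; the grasp point (between the pads) lies 19 mm behind it (bot.tcp_to_grasp is the distance from the TCP to the grasp point, in m); z points along the fingers, y is the direction in which the jaws open and shut (so a half turn about z gives the same grasp; the last joint's range is limited). The gripper opens to 85 mm and grips with 20 to 120 N. Pads are 22 mm wide; open, the fingers measure 114 mm over their backs; the gripper's body (76 mm by 85 mm) begins 54 mm behind the grasp point. The pads swing forward as they close: fully open they stand 13 mm farther back than shut.
Start: joints at [1.222, 0.521, -0.036, 1.599, 0.021, 1.021, -0.113], TCP at [0.172, -0.601, 0.231] pointing down, gripper open.
Joint ranges: [-2.91, 2.91], [-0.3, 2.13], [-1.5, 1.42], [0.17, 2.43], [-1.26, 4.41], [0.16, 1.93], [-2.52, 2.52]. Speed limits (rad/s): [1.89, 1.89, 2.39, 2.39, 3.01, 3.01, 3.01].

### API

Orientations are given as [roll, pitch, yaw] about the fixed x, y, z axes, in that order (R = Rz(yaw) Ry(pitch) Rx(roll)).
In Python, from workcell import bot gives the robot as it stands. The module is installed in compiled form; this text tells all that it offers.
- The arm moves only by the tool drive_tool, never from a script. Its argument "series" is a list of rows, each a list of 5 numbers: the opening in per cent of the stroke, from 0 (shut) to 100 (fully open), then the shift along the world's x, y, z in m, then the turn about the world's z in rad. A call has 1 to 12 rows; each row shifts and turns the pose as measured when the row begins; what a row does not reach is not made up. A row lasts 1/10 s, in which the tool goes at most 50 mm and 8.59 degrees, less where a joint would pass 70% of its speed; a pose out of reach is approached as far as the arm can. A call with a gripper value outside its range is refused whole. The fingers move at their own pace and stop on an object; "newtons" is the grip in N (left out, the last holds). Time passes only in rows, so rows that do not move let the fingers close. It gives the time, the measured TCP pose, the force and the opening at its end, in the units of the state.
- bot.observe(): the state, without advancing time (a new reading comes with each control period).
- bot.grab_frame(name): name is "scene" or "top" or "wrist"; returns the picture (400x640x3 uint8, red, green, blue); there is no depth.
- bot.camera_info(name): a dict with "fx", "fy", "cx", "cy" (pixels), "k1" (the pictures are not rectified: a ray, as slopes to the right and down, at radius r is drawn at 1 + k1 r^2 times it, then the intrinsics apply), "cam_to_world" (4x4, takes a point from camera to world coordinates). Camera axes: x right, y down, z forward; pixel columns grow to the right and rows downward; lengths in m; the calibration is good to about 2 mm. A picture is of the moment at which its call begins: read the wrist's pose just before it. camera_info takes no time and is no camera call; for the wrist camera it gives the pose at the moment of the call.
- bot.job_done(): hands the job in, once; it reports no verdict.
Trained networks look in the newest picture that a camera, given by its name, has taken for a name from the list of things; names that differ only in an ending like _2 or _b are one class to them, and where a whole thing is asked for, a point or a joint stands for the part that bears it (a point fixed in the world has none). Each returns a list of dicts, best first, with "conf" (0 to 1); they miss things now and then, are a little off and sometimes report something else, mostly with a low value. They report only what shows in the picture. A call takes as long as a camera call. They do not tell look-alikes from the thing itself.
- bot.masks_of(camera, target): "mask" (400x640 bool, what is visible of it) and "point" ([column, row] in pixels, amid what is visible of it).
The state is a dict: "clock": time; "qpos": joint angles; "qd": joint speeds; "joint_efforts": joint torques, N m; "position": TCP position; "tool_rot": TCP orientation; "force": force on the tool from outside, world axes, zero at the start; "moment": the same for the moment, N m; "grip_width": finger opening in m.
Only numpy, scipy, OpenCV 4.12 (cv2) and the standard library are available. Lean on these libraries where they do the work, as an engineer would, in place of code of your own. Each camera call takes 0.05 s, during which the arm holds its last target.

### The job

On the goldsmith's two-ring hotplate, slide the copper pan, with the basket in it, sideways from the red ring to the blue ring without lifting or tipping it, so that it stands centred in the blue ring. Then lift the sieve basket by its yellow grip straight up out of the pan and hold it over the pan, level and still, with its bottom well clear of the pan's rim and all three castings still inside. Finish while holding the basket in the air: do not put it down or let go, and leave everything else on the bench where it stands.

Things in the scene. Friction and masses are not known exactly. Their poses are not given: they have to be found in the camera images.
- hob: fixed two-ring hotplate: a flat-topped box with a smooth black glass top, 260 (x) x 460 (y) x 50 mm high, with no raised edge and two control knobs on its front (do not matter). Origin: centre of its underside, on the bench; x points from its knob side (front, nearer the robot) to its back.
- ring_red: flat red ring with a small centre cross printed on the hotplate's top (outer diameter 160, inner 146 mm, no height): where the pan starts, within about 10 mm. Origin: its centre, at the top of the hotplate. It may be the left or the right one of the two.
- ring_blue: flat blue ring with a small centre cross, same size, printed on the hotplate's top about 200 mm from the red ring: where the pan has to stand. Origin: its centre, at the top of the hotplate.
- pan: loose round copper pan, outside diameter 130, height 70 mm, wall 3, floor 4 mm, about 0.55 kg, slides freely on the glass. Origin: centre of its underside; z up along its axis. A straight black bar handle, 18 wide and 14 mm high, sticks out level along the pan's own -x from the wall to 156 mm from the axis; its mid-height is 55 mm above the underside. The handle points roughly to the robot.
- pan_grip (a point): point in the middle of the pan's handle, 115 mm from the pan's axis along its -x, 55 mm above its underside; free space beneath and on both sides.
- basket: loose round steel sieve basket standing on the pan's floor, with about 10 mm of play all round: outside diameter 100, height 55 mm, wall 3, floor 4 mm, about 0.25 kg. Origin: centre of its underside; z up. A rigid wire bail in the plane of its own x and z rises from the rim at x = +-48 mm to a yellow grip over its centre. The grip is a bar along the basket's x, 52 long, 12 wide (y), 14 mm high, its middle 120 mm above the underside.
- basket_grip (a point): centre of the basket's yellow grip bar, 120 mm above the basket's underside on its axis.
- casting0: one of three loose brass ring castings lying in the basket, outside diameter 24, 7 mm high, 12 g. Origin: centre of its lower face.
- casting1: one of three loose brass ring castings lying in the basket, outside diameter 24, 7 mm high, 12 g. Origin: centre of its lower face.
- casting2: one of three loose brass ring castings lying in the basket, outside diameter 24, 7 mm high, 12 g. Origin: centre of its lower face.
- charcoal: bystander: black charcoal block 100 x 60 x 40 mm on a fixed cork-coloured board (200 x 140 x 25 mm) on the left. Origin: centre of its underside.
- jar: bystander: glass jar, diameter 68, 100 mm high, right side. Origin: centre of its underside.
- tumbler: bystander: green glass tumbler, diameter 68, 95 mm high, left side. Origin: centre of its underside.
- can: bystander: yellow can, diameter 52, 150 mm high, right side. Origin: centre of its underside.
- hammer: bystander: small hammer lying on the bench, front left. Origin on its length, at bench level.
- burnisher: bystander: wooden-handled burnisher lying on the bench, right. Origin on its length, at bench level.
- bench_brush: bystander: bench brush lying on the bench, front right. Origin on its length, at bench level.
Mind the look-alikes: they are no part of the job. There is more than one size of the basket; the one meant has the size given above.

How it is judged:
By the outcome, as a careful person would: the job done as asked, in the order asked, and still so for the second after the job is handed in, while the arm keeps its last pose, push and grip.
It also fails if it takes over 64 s, if anything falls off the work surface, if the arm or the gripper's body presses on something with over 40 N, if the wrist force passes 120 N, or if a joint passes its speed limit or range.

## Working session

There is one attempt and no reset: what is moved stays moved. The work goes in short steps, Python scripts to look and compute and a tool call to move; the robot and the scene stay as the last step left them, time stands still between calls to the robot, and variables do not carry over. Pictures are saved under pics/ and viewed, and the job is handed in when it is done.

Besides the shell and the picture viewer there is one more tool, called after "Request:" as name([rows], argument=value, ...), one row to a line, values as JSON. drive_tool: Moves the arm, as the interface text tells. Its arguments: {"type":"object","properties":{"series":{"type":"array","items":{"type":"array","items":{"type":"number"}}},"newtons":{"type":"number"}},"required":["series"]}

```bash
mkdir -p pics; ls; cat > h.py <<'E'
import numpy as np, cv2
from workcell import bot
def shot(cam,name):
    im=bot.grab_frame(cam); cv2.imwrite(f'pics/{name}.png',im[:,:,::-1]); return im
def KD(cam):
    c=bot.camera_info(cam)
    K=np.array([[c['fx'],0,c['cx']],[0,c['fy'],c['cy']],[0,0,1.]])
    return K,np.array([c['k1'],0,0,0,0.]),np.array(c['cam_to_world'])
def to_plane(cam,px,z,kd=None):
    K,D,T=kd or KD(cam)
    p=cv2.undistortPoints(np.array(px,float).reshape(-1,1,2),K,D).reshape(-1,2)
    d=np.c_[p,np.ones(len(p))]@T[:3,:3].T; o=T[:3,3]
    return o+d*((z-o[2])/d[:,2])[:,None]
def proj(cam,P,kd=None):
    K,D,T=kd or KD(cam); Ti=np.linalg.inv(T)
    P=np.array(P,float).reshape(-1,3)
    return cv2.projectPoints(P,cv2.Rodrigues(Ti[:3,:3])[0],Ti[:3,3],K,D)[0].reshape(-1,2)
E
python3 - <<'E'
from h import *
shot('scene','s0');shot('top','t0')
print(bot.observe())
for c in('scene','top'):
    i=bot.camera_info(c);print(i)
    for t in('ring_red','ring_blue','pan','pan_grip','basket','basket_grip'):
        print(c,t,[(round(d['conf'],2),d['point'],int(d['mask'].sum())) for d in bot.masks_of(c,t)])
E
```

```text
pics
{'clock': 0.1, 'qpos': array([ 1.22181232,  0.52190654, -0.03630955,  1.59990802,  0.02117087,
        1.02110016, -0.11282334]), 'qd': array([ 7.32430667e-04,  5.67645655e-04, -8.64458081e-05, -2.17146965e-03,
       -4.67993384e-04,  1.74180312e-03,  2.11170834e-04]), 'joint_efforts': array([ 4.33562891e-03, -9.28489566e+01,  1.98427990e+00, -3.70529437e+01,
        1.81479991e-02,  5.34983876e-03,  1.70145840e-04]), 'position': array([ 0.17188266, -0.60061213,  0.2308287 ]), 'tool_rot': array([-3.14065556e+00,  4.85694402e-05,  2.78718195e-01]), 'force': array([0.06027541, 0.00673461, 0.06968833]), 'moment': array([ 0.01768067, -0.03568628,  0.02945827]), 'grip_width': 0.08536882395811997}
{'fx': 501.62811787765185, 'fy': 501.62811787765185, 'cx': 304.40349306131554, 'cy': 196.56614991136811, 'k1': 0.03005956936941434, 'cam_to_world': array([[ 0.44423897,  0.65362898, -0.612716  ,  1.39872666],
       [ 0.89588599, -0.31926583,  0.30896218, -0.40233963],
       [ 0.00632735, -0.68617672, -0.72740736,  1.15456299],
       [ 0.        ,  0.        ,  0.        ,  1.        ]])}
[... 422 characters left out ...]
7.2873370037791, 'cx': 321.2390351227845, 'cy': 199.64093196560447, 'k1': -0.13897851206333256, 'cam_to_world': array([[-0.00353791, -0.99413469,  0.10809117,  0.31733562],
       [-0.99995138,  0.00252207, -0.00953325,  0.03682711],
       [ 0.00920472, -0.10811964, -0.99409528,  1.78026071],
       [ 0.        ,  0.        ,  0.        ,  1.        ]])}
top ring_red [(0.75, [328.6, 187.8], 339)]
top ring_blue [(0.27, [256.6, 263.8], 630)]
top pan [(0.74, [360.2, 182.1], 486)]
top pan_grip [(0.6, [359.3, 181.0], 557)]
top basket [(0.95, [359.9, 250.1], 1290), (0.79, [332.0, 125.0], 328), (0.74, [348.9, 173.6], 654)]
top basket_grip [(0.97, [345.2, 171.5], 630), (0.55, [359.2, 249.6], 1282)]
```

View pics/s0.png

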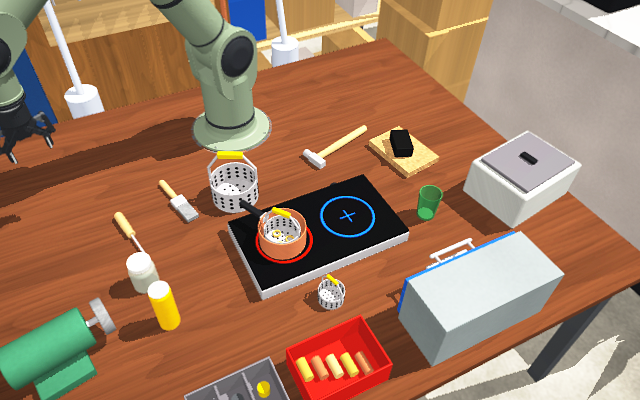

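```bash
python3 -c "
import cv2
i=cv2.imread('pics/t0.png')[90:290,220:460];cv2.imwrite('pics/t0c.png',cv2.resize(i,None,fx=3,fy=3,interpolation=2)[:600])
i=cv2.imread('pics/s0.png')[150:350,200:440];cv2.imwrite('pics/s0c.png',cv2.resize(i,None,fx=3,fy=3,interpolation=2)[:600])"
```

```text
(no output)
```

View pics/t0.png

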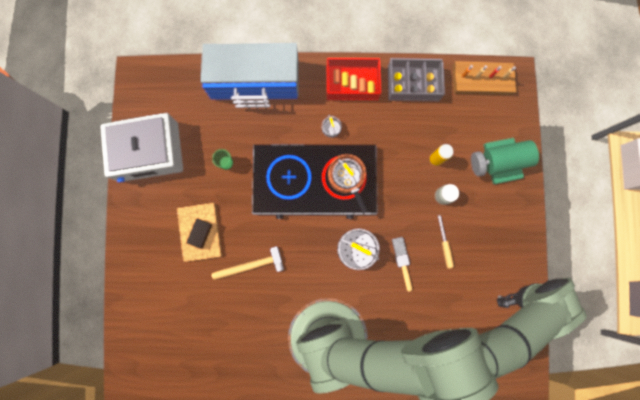

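View pics/t0c.png

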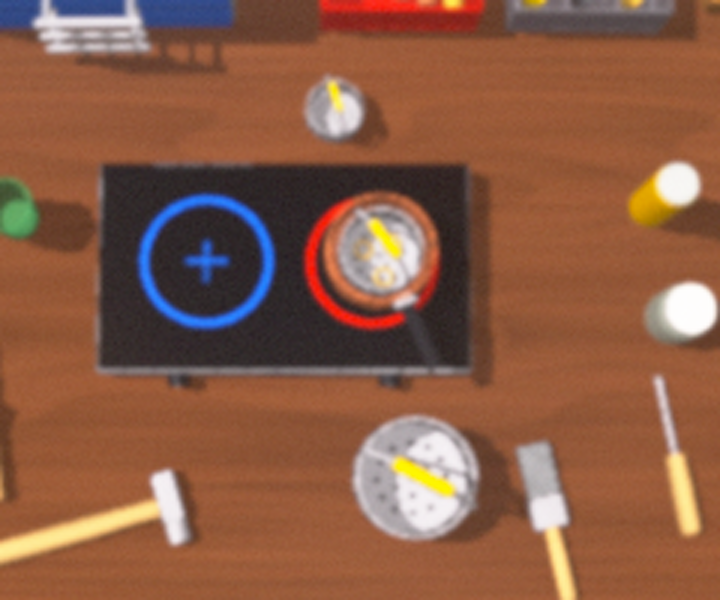

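View pics/s0c.png

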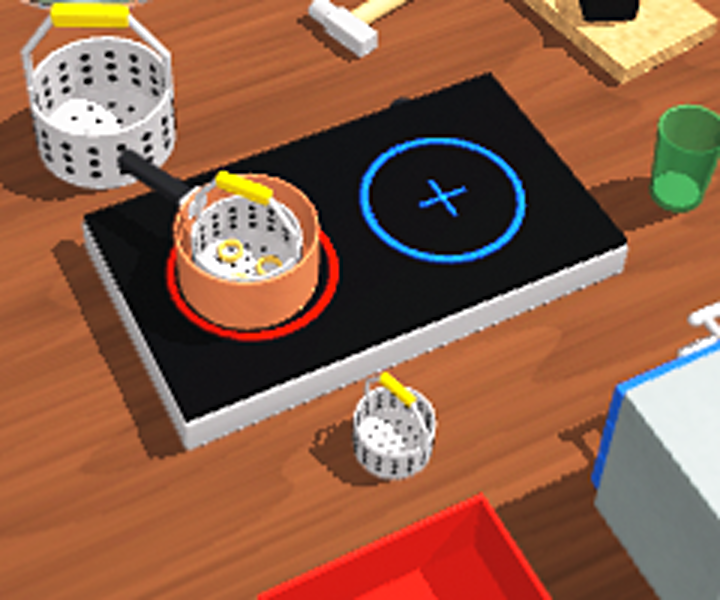

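The scene crop shows the copper pan with the right-sized basket on the red ring at about (282,233), and the blue cross at (347,216). The large basket at (233,185) and the small one at (331,293) are look-alikes. In the top view the blue cross is at (289,177), the pan at (347,172), and its handle end at (365,212).

```bash
cat > meas.py <<'E'
from h import *
from scipy.optimize import least_squares
def circ(P):
    f=lambda q: np.hypot(P[:,0]-q[0],P[:,1]-q[1])-q[2]
    r=least_squares(f,[*P[:,:2].mean(0),.07],loss='soft_l1',f_scale=.003); return r.x
def ring_blue(cam,im):
    h=cv2.cvtColor(im,cv2.COLOR_RGB2HSV)
    m=((abs(h[...,0].astype(int)-107)<10)&(h[...,1]>150)&(h[...,2]>150))
    y,x=np.nonzero(m); P=to_plane(cam,np.c_[x,y],.05)
    c=np.array([.6,.14]);
    return P
E
python3 - <<'E'
from meas import *
for cam,f in(('top','t0'),('scene','s0')):
    im=cv2.imread(f'pics/{f}.png')[:,:,::-1].copy()
    c0=to_plane(cam,[[289,177]] if cam=='top' else [[347.5,215.7]],.05)[0]
    P=ring_blue(cam,im); d=np.hypot(*(P-c0)[:,:2].T); P1=P[(d<.1)&(d>.055)]
    cr=P[d<.03]
    print(cam,'blue cross px',c0,'ringfit',circ(P1),'n',len(P1),'crossmean',cr.mean(0) if len(cr) else 0)
    h=cv2.cvtColor(im,cv2.COLOR_RGB2HSV)
    m=((h[...,0]<3)|(h[...,0]>177))&(h[...,1]>220)&(h[...,2]>150)
    y,x=np.nonzero(m);P=to_plane(cam,np.c_[x,y],.05);
    c1=to_plane(cam,[[345,177]] if cam=='top' else [[285,240]],.05)[0]
    d=np.hypot(*(P-c1)[:,:2].T);print('red',circ(P[d<.1]),(d<.1).sum())
# pixel features
print('top handle end z.105',to_plane('top',[[364.7,213.0]],.105))
print('top grip ends z~.174',to_plane('top',[[343.7,164.5],[353,175]],.174))
print('scene grip ends',to_plane('scene',[[272.5,209.5],[290,214.5]],.174))
print('scene handle end',to_plane('scene',[[242.5,204]],.105))
print('large basket top rim',to_plane('top',[[359,249]],.1))
E
```

```text
top blue cross px [0.58928193 0.13815852 0.05      ] ringfit [0.59086706 0.14066375 0.07646168] n 483 crossmean [0.59164869 0.14021805 0.05      ]
red [ 0.59107448 -0.06427111  0.07783695] 108
scene blue cross px [0.59250857 0.14586481 0.05      ] ringfit [0.59067378 0.14539335 0.07655392] n 369 crossmean [0.59027801 0.14516946 0.05      ]
red [ 0.58943339 -0.05803328  0.07677758] 166
top handle end z.105 [[ 0.45170133 -0.13238567  0.105     ]]
top grip ends z~.174 [[ 0.61260972 -0.05577609  0.174     ]
 [ 0.57623534 -0.08718503  0.174     ]]
scene grip ends [[ 0.57782192 -0.08171792  0.174     ]
 [ 0.61374317 -0.0479505   0.174     ]]
scene handle end [[ 0.46362501 -0.12695729  0.105     ]]
large basket top rim [[ 0.32529283 -0.1113186   0.1       ]]
```

Request:
drive_tool([
  [100,0,0,0.05,0],
  [100,0.01,-0.0,0.05,0],
  [100,0.03,0.03,0,0.05],
  [100,0.03,0.035,0,0.05],
  [100,0.03,0.035,0,0.05],
  [100,0.03,0.035,0,0],
  [100,0.03,0.035,0,0],
  [100,0.03,0.035,0,0],
  [100,0.03,0.035,0,0],
  [100,0.03,0.035,0,0],
  [100,0.02,0.035,0,0],
  [100,0.02,0.035,0,0],
], newtons=40)

```text
clock: 1.9
position: [0.466, -0.2446, 0.336]
tool_rot: [3.138, 0.001, 0.425]
force: [1.3, -0.8, 0.3]
grip_width: 0.0853
```

Request:
drive_tool([
  [100,0.01,0.04,0,0],
  [100,0.005,0.04,0,0],
  [100,0,0.04,0,0],
  [100,0,0.01,0,0],
  [100,0,0,0,0],
])

```text
clock: 2.4
position: [0.4834, -0.1039, 0.3365]
tool_rot: [3.138, -0.001, 0.433]
force: [-0.1, -0.4, -0.6]
grip_width: 0.085
```

```bash
python3 - <<'E'
from h import *
print(bot.observe()['position']);print(bot.camera_info('wrist'))
np.save('w1.npy',KD('wrist')[2]);shot('wrist','w1')
for t in('pan_grip','basket_grip','pan'):
    for d in bot.masks_of('wrist',t): print(t,d['conf'],d['point'],d['mask'].sum())
E
```

```text
[ 0.48335944 -0.10390846  0.33649513]
{'fx': 324.91355138993214, 'fy': 324.91355138993214, 'cx': 321.80495075642847, 'cy': 199.56681384178012, 'k1': -0.06445103518912718, 'cam_to_world': array([[ 0.41931258, -0.86094915, -0.28799918,  0.55793916],
       [-0.90783495, -0.39640733, -0.13673671, -0.07006345],
       [ 0.00355837,  0.31879115, -0.94781831,  0.47974459],
       [ 0.        ,  0.        ,  0.        ,  1.        ]])}
basket_grip 0.95 [278.9, 256.2] 9773
basket_grip 0.69 [339.8, 53.5] 6821
pan 0.56 [323.1, 101.5] 6313
```

View pics/w1.png

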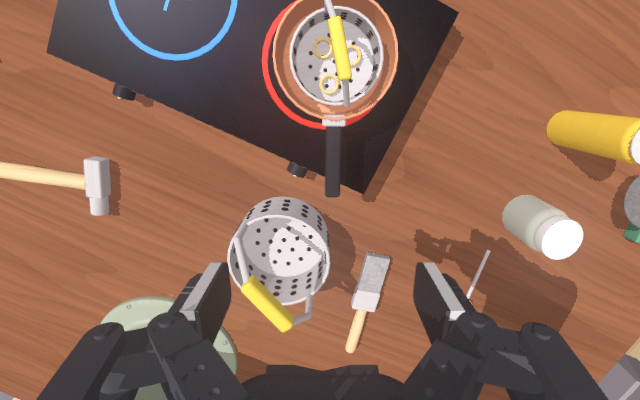

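The wrist view shows the handle from about (334,125) to (333,195). The pan rim is centred near (335,56), the yellow bar runs from (334,18) to (345,78), and all three castings are visible.

```bash
python3 - <<'E'
from meas import *
im=cv2.imread('pics/w1.png')[:,:,::-1].copy()
K,D,_=KD('wrist');kd=(K,D,np.load('w1.npy'))
px=[[326.5,195],[340.5,195],[327,130],[345,130]]
print('handle corners z.112',to_plane('wrist',px,.112,kd))
print('end z.112',to_plane('wrist',[[333.5,194.5],[335.5,128]],.112,kd))
h=cv2.cvtColor(im,cv2.COLOR_RGB2HSV)
m=(h[...,0]<=18)&(h[...,0]>4)&(h[...,1]>90)&(h[...,2]>120);m[:,:265]=0;m[130:]=0;m[:,405:]=0
n,l,s,c=cv2.connectedComponentsWithStats(m.astype(np.uint8));i=1+s[1:,4].argmax();print(s[i])
hull=cv2.convexHull(np.argwhere(l==i)[:,::-1].astype(np.int32))
print('rim',circ(to_plane('wrist',hull.reshape(-1,2)[hull.reshape(-1,2)[:,1]>3],.12,kd)))
y=(abs(h[...,0].astype(int)-28)<6)&(h[...,1]>150)&(h[...,2]>150);y[:,:320]=0;y[90:]=0;y[:,360:]=0
yy,xx=np.nonzero(y);r=cv2.minAreaRect(np.c_[xx,yy].astype(np.float32));print(r)
b=cv2.boxPoints(r);P=to_plane('wrist',b,.181,kd);print(P,P.mean(0))
# model overlay
T=kd
def ov(cx,cy,th,bx,by,bt,blue):
    o=cv2.cvtColor(im,cv2.COLOR_RGB2BGR)
    a=np.linspace(0,2*np.pi,100)
    for C,r,z in((( cx,cy),.065,.12),((bx,by),.05,.109),(blue,.08,.05)):
        p=proj('wrist',np.c_[C[0]+r*np.cos(a),C[1]+r*np.sin(a),a*0+z],kd)
        cv2.polylines(o,[p.astype(int).reshape(-1,1,2)],True,(0,255,0),1)
    def box(C,t,x0,x1,w,z):
        q=np.array([[x0,-w],[x1,-w],[x1,w],[x0,w]]);R=np.array([[np.cos(t),-np.sin(t)],[np.sin(t),np.cos(t)]])
        p=proj('wrist',np.c_[q@R.T+C,np.full(4,z)],kd);cv2.polylines(o,[p.astype(int).reshape(-1,1,2)],True,(255,0,255),1)
    box((cx,cy),th,-.156,-.065,.009,.112);box((bx,by),bt,-.026,.026,.006,.181)
    cv2.imwrite('pics/ov1.png',cv2.resize(o[:260,100:460],None,fx=2,fy=2))
ov(.595,-.068,.43,.595,-.069,.72,(.591,.143))
E
```

```text
handle corners z.112 [[ 0.45373134 -0.12578372  0.112     ]
 [ 0.46069617 -0.14090555  0.112     ]
 [ 0.52305976 -0.09400756  0.112     ]
 [ 0.53151125 -0.11226704  0.112     ]]
end z.112 [[ 0.45777619 -0.1330749   0.112     ]
 [ 0.52903932 -0.10167826  0.112     ]]
[ 272    0  127  120 4959]
rim [ 0.59598338 -0.06898658  0.06513196]
((338.9215393066406, 47.96044921875), (63.601051330566406, 14.274200439453125), 79.87532806396484)
[[ 0.61336772 -0.04975387  0.181     ]
 [ 0.62004056 -0.05951554  0.181     ]
 [ 0.57920426 -0.08988811  0.181     ]
 [ 0.57215993 -0.07970616  0.181     ]] [ 0.59619312 -0.06971592  0.181     ]
```

View pics/ov1.png

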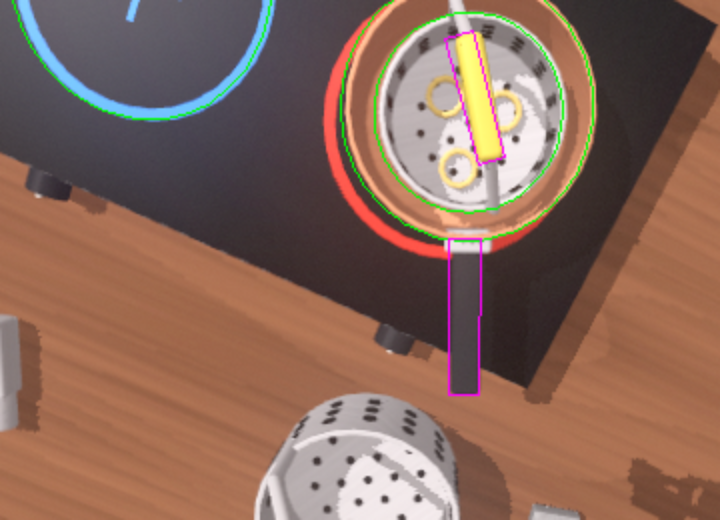

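Request:
drive_tool([
  [100,0.008,-0.013,0,0],
  [100,0,0,-0.04,0],
  [100,0,0,-0.04,0],
  [100,0,0,-0.04,0],
  [100,0,0,-0.02,0],
  [100,0,0,0,0],
])

```text
clock: 3.2
position: [0.4923, -0.1305, 0.1916]
tool_rot: [3.135, -0.002, 0.417]
force: [0.1, -0.8, 0.4]
grip_width: 0.0854
```

Request:
drive_tool([
  [100,0,0.013,0,0.01],
  [100,0,0,0,0],
  [100,0,0,0,0],
])

```text
clock: 3.5
position: [0.4935, -0.1186, 0.1937]
tool_rot: [3.133, -0.003, 0.425]
force: [-0.7, -0.6, -0.4]
grip_width: 0.0855
```

Request:
drive_tool([
  [100,-0.001,0.001,-0.04,0],
  [100,0,0,-0.035,0],
  [100,0,0,-0.02,0],
  [100,0,0,0,0],
  [100,0,0,0,0],
])

```text
clock: 4.0
position: [0.4967, -0.119, 0.1019]
tool_rot: [3.126, -0.012, 0.425]
force: [0.1, -0.4, 0.5]
grip_width: 0.085
```

```bash
python3 - <<'E'
from h import *
shot('wrist','w2')
E
```

```text
(no output)
```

View pics/w2.png

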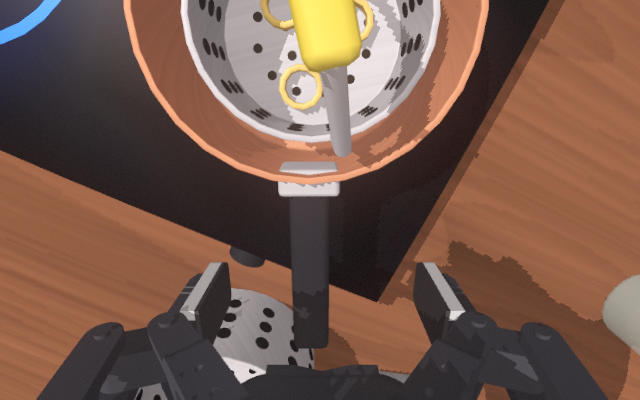

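The handle is between the open pads, running from about (309,190) to (311,345), slightly left of the mid line at column 322.

```bash
python3 - <<'E'
from h import *
o=bot.observe();print(o['position'],o['tool_rot'])
P=to_plane('wrist',[[308.5,200],[309.5,280],[311,347]],.112);print(P)
T=KD('wrist')[2];R=cv2.Rodrigues  # lateral offset along tool y (approx) 
from scipy.spatial.transform import Rotation as S
Rt=S.from_euler('xyz',o['tool_rot']).as_matrix()
print((P-o['position'])@Rt)
E
```

```text
[ 0.49674827 -0.11896521  0.10205   ] [ 3.12570631 -0.01241115  0.4248949 ]
[[ 0.52817183 -0.09942385  0.112     ]
 [ 0.49180962 -0.11578476  0.112     ]
 [ 0.45539026 -0.13249919  0.112     ]]
[[ 0.03680554 -0.00469877 -0.0095698 ]
 [-0.00306472 -0.00477418 -0.01006592]
 [-0.04313276 -0.00455106 -0.01055975]]
```

Request:
drive_tool([
  [100,-0.002,0.005,-0.012,0],
  [100,0,0,-0.005,0],
  [100,0,0,0,0],
])

```text
clock: 4.35
position: [0.4962, -0.114, 0.0865]
tool_rot: [3.123, -0.016, 0.424]
force: [-0.2, -0.5, 0.2]
grip_width: 0.0857
```

Request:
drive_tool([
  [20,0,0,0,0],
  [0,0,0,0,0],
  [0,0,0,0,0],
  [0,0,0,0,0],
  [0,0,0,0,0],
], newtons=40)

```text
clock: 4.85
position: [0.4965, -0.1141, 0.0873]
tool_rot: [3.122, -0.017, 0.424]
force: [0.4, 1.9, 5.8]
grip_width: 0.0173
```

```bash
python3 - <<'E'
from h import *
print(bot.observe()['force'],bot.observe()['moment'])
shot('wrist','w3')
E
```

```text
[0.35010899 1.88791411 5.80242749] [0.53593531 0.09535087 0.27241209]
```

View pics/w3.png

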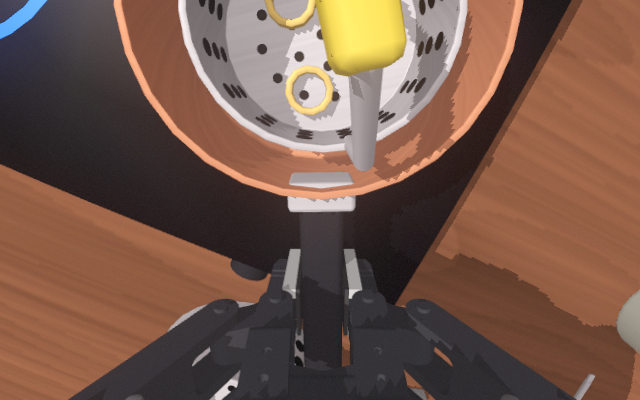

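Request:
drive_tool([
  [0,0,0.008,0,0],
  [0,0,0.015,0,0],
  [0,-0.001,0.02,0,0],
  [0,-0.001,0.02,0,0],
  [0,-0.001,0.02,0,0],
  [0,0,0.015,0,0],
  [0,0,0.008,0,0],
  [0,0,0,0,0],
])

```text
clock: 5.7
position: [0.4927, -0.01, 0.0876]
tool_rot: [3.118, -0.015, 0.412]
force: [3.0, 1.3, -3.3]
grip_width: 0.0174
```

Request:
drive_tool([
  [0,0,0.008,-0.001,0.004],
  [0,0,0.015,0,0.004],
  [0,0,0.02,-0.0005,0.004],
  [0,0,0.02,0,0],
  [0,0,0.015,-0.0005,0],
  [0,0,0.008,0,0],
  [0,0,0,0,0],
])

```text
clock: 6.4
position: [0.4954, 0.0669, 0.0876]
tool_rot: [3.109, -0.015, 0.409]
force: [3.9, 1.9, 0.0]
grip_width: 0.0169
```

```bash
python3 - <<'E'
from h import *
print(bot.observe()['position'],bot.observe()['force'])
shot('wrist','w4');shot('top','t4');shot('scene','s4')
i=cv2.imread('pics/t4.png')[90:290,220:460];cv2.imwrite('pics/t4c.png',cv2.resize(i,None,fx=3,fy=3,interpolation=2))
i=cv2.imread('pics/s4.png')[120:320,220:460];cv2.imwrite('pics/s4c.png',cv2.resize(i,None,fx=3,fy=3,interpolation=2))
E
```

```text
[0.49542406 0.06693817 0.0876289 ] [3.92779974 1.85264669 0.03171513]
```

View pics/w4.png

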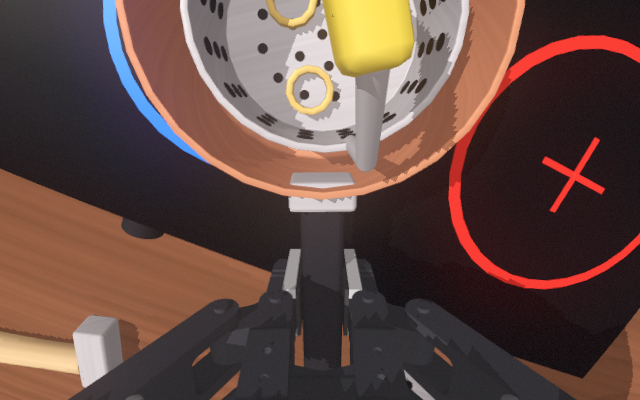

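View pics/t4c.png

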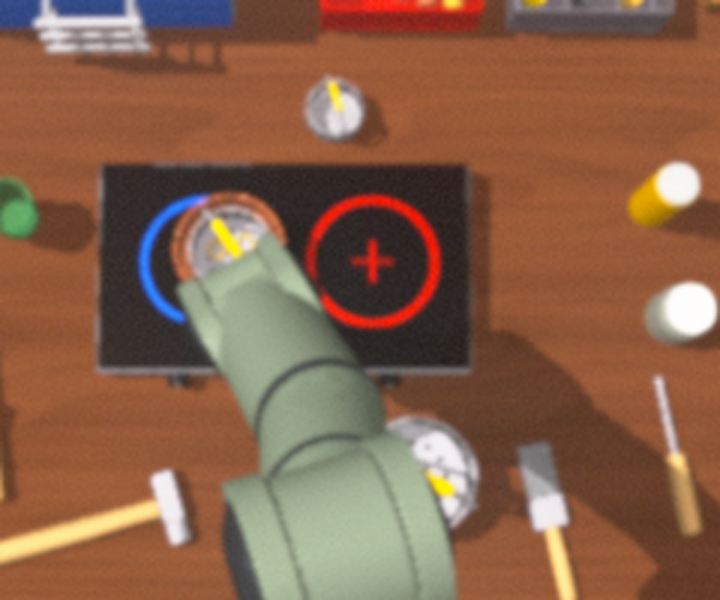

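View pics/s4c.png

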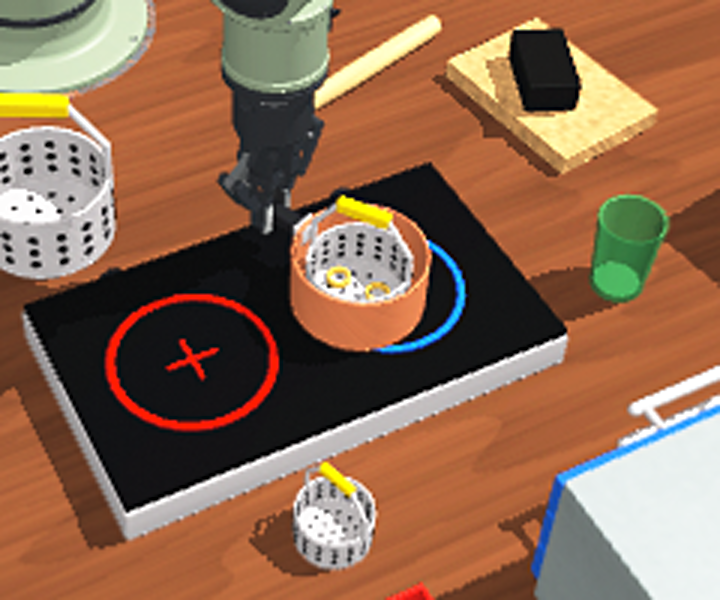

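The pan is about 30 mm short of the blue ring. In the wrist view a blue arc shows at the left near (110,20)–(200,160), the castings are in the basket, and the red cross is uncovered at (574,175).

```bash
cat > fit.py <<'E'
from meas import *
def fitc(P,r):
    f=lambda q: np.hypot(P[:,0]-q[0],P[:,1]-q[1])-r
    s=least_squares(f,P[:,:2].mean(0),loss='soft_l1',f_scale=.002); return s.x,np.abs(s.fun).mean()
def blue_px(im):
    h=cv2.cvtColor(im,cv2.COLOR_RGB2HSV)
    return (abs(h[...,0].astype(int)-107)<10)&(h[...,1]>130)&(h[...,2]>130)
def copper(im,roi):
    h=cv2.cvtColor(im,cv2.COLOR_RGB2HSV)
    m=(h[...,0]<=18)&(h[...,0]>4)&(h[...,1]>90)&(h[...,2]>120)
    k=np.zeros_like(m);x0,y0,x1,y1=roi;k[y0:y1,x0:x1]=1;m&=k
    n,l,s,c=cv2.connectedComponentsWithStats(m.astype(np.uint8));i=1+s[1:,4].argmax()
    return cv2.convexHull(np.argwhere(l==i)[:,::-1].astype(np.int32)).reshape(-1,2)
E
python3 - <<'E'
from fit import *
ld=lambda f:cv2.imread(f'pics/{f}.png')[:,:,::-1].copy()
K,D,T=KD('wrist')
m=blue_px(ld('w1'));m[:,260:]=0;m[62:]=0
m=np.uint8(m);yy,xx=np.nonzero(m);P=to_plane('wrist',np.c_[xx,yy],.05,(K,D,np.load('w1.npy')))
P=P[np.hypot(P[:,0]-.591,P[:,1]-.143)>.06]
print('w1 blue',fitc(P,.0765))
m=blue_px(ld('w4'));m[:,:95]=0;m[165:]=0;yy,xx=np.nonzero(m);P=to_plane('wrist',np.c_[xx,yy],.05)
print('w4 blue',fitc(P,.0765),len(P))
hl=copper(ld('w4'),(112,0,526,196));print(hl.tolist())
hl=hl[(hl[:,1]>3)];P=to_plane('wrist',hl,.12);print('w4 rim',fitc(P,.065),circ(P))
E
```

```text
w1 blue (array([0.59155357, 0.14130817]), np.float64(0.001983217955063331))
w4 blue (array([0.59000106, 0.1398399 ]), np.float64(0.0017522366977689038)) 2069
[[524, 7], [523, 13], [521, 23], [515, 49], [514, 52], [508, 66], [504, 75], [498, 88], [495, 94], [487, 106], [474, 124], [471, 128], [458, 141], [442, 156], [436, 161], [421, 170], [404, 180], [402, 181], [379, 189], [364, 194], [358, 195], [282, 195], [260, 188], [245, 183], [235, 178], [219, 169], [214, 166], [202, 156], [194, 149], [177, 134], [173, 130], [158, 111], [149, 99], [145, 93], [143, 89], [131, 63], [128, 56], [126, 51], [122, 35], [119, 22], [117, 13], [116, 3], [116, 0], [524, 0]]
w4 rim (array([0.59602094, 0.10932662]), np.float64(0.0001369820071330109)) [0.59588136 0.10926352 0.06488979]
```

Request:
drive_tool([
  [0,-0.001,0.008,0,0],
  [0,-0.002,0.014,0,0],
  [0,-0.001,0.008,0,0],
  [0,0,0.002,0,0],
  [0,0,0,0,0],
])

```text
clock: 7.05
position: [0.491, 0.0927, 0.0877]
tool_rot: [3.105, -0.011, 0.399]
force: [3.6, 0.7, 0.8]
grip_width: 0.0172
```

```bash
python3 - <<'E'
from fit import *
im=shot('wrist','w5');shot('scene','s5');shot('top','t5');bot_=cv2
m=blue_px(im);m[175:]=0;yy,xx=np.nonzero(m);P=to_plane('wrist',np.c_[xx,yy],.05)
d=np.hypot(P[:,0]-.59,P[:,1]-.14);P=P[(d<.1)&(d>.06)]
if len(P):print('blue',fitc(P,.0765),len(P))
hl=copper(im,(112,0,526,194));hl=hl[(hl[:,1]>3)];print('rim',fitc(to_plane('wrist',hl,.12),.065))
E
```

```text
Traceback (most recent call last):
  File "h.py", line 11, in to_plane
    p=cv2.undistortPoints(np.array(px,float).reshape(-1,1,2),K,D).reshape(-1,2)
      ~~~~~~~~~~~~~~~~~~~^^^^^^^^^^^^^^^^^^^^^^^^^^^^^^^^^^^^^^^^
cv2.error: OpenCV(4.12.0) /io/opencv/modules/calib3d/src/undistort.dispatch.cpp:347: error: (-215:Assertion failed) CV_IS_MAT(_src) && CV_IS_MAT(_dst) && (_src->rows == 1 || _src->cols == 1) && (_dst->rows == 1 || _dst->cols == 1) && _src->cols + _src->rows - 1 == _dst->rows + _dst->cols - 1 && (CV_MAT_TYPE(_src->type) == CV_32FC2 || CV_MAT_TYPE(_src->type) == CV_64FC2) && (CV_MAT_TYPE(_dst->type) == CV_32FC2 || CV_MAT_TYPE(_dst->type) == CV_64FC2) in function 'cvUndistortPointsInternal'
```

View pics/w5.png

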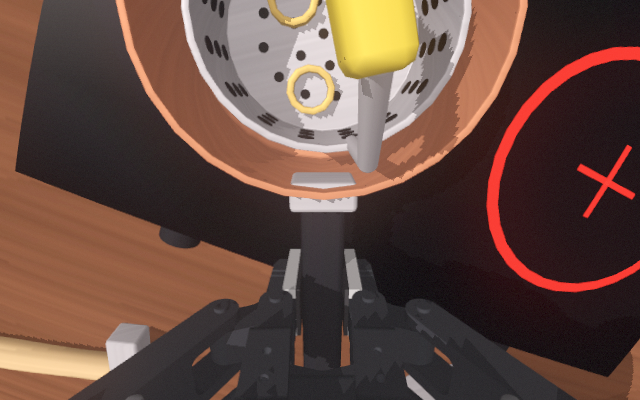

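Blue is now hidden under the pan in this view. The red ring is fully visible with its cross at (606,182), so I'll use it as the reference.

```bash
python3 - <<'E'
from fit import *
ld=lambda f:cv2.imread(f'pics/{f}.png')[:,:,::-1].copy()
def redm(im):
    h=cv2.cvtColor(im,cv2.COLOR_RGB2HSV)
    return ((h[...,0]<5)|(h[...,0]>176))&(h[...,1]>170)&(h[...,2]>130)
for cam,fr,fb in(('top','t5','t0'),('scene','s5','s0'),('wrist','w5',None)):
    def pts(m):
        yy,xx=np.nonzero(m);return to_plane(cam,np.c_[xx,yy],.05)
    P=pts(redm(ld(fr)));d=np.hypot(P[:,0]-.591,P[:,1]+.06);r=fitc(P[(d<.1)&(d>.05)],.0765);c=P[d<.025].mean(0)
    print(cam,'red',r,c)
    if fb:
        P=pts(blue_px(ld(fb)));d=np.hypot(P[:,0]-.591,P[:,1]-.143);b=fitc(P[(d<.1)&(d>.05)],.0765);cb=P[d<.025].mean(0)
        print('  blue',b,cb,'vec',b[0]-r[0],(cb-c)[:2])
    if cam!='wrist':  # blue ring visible now
        P=pts(blue_px(ld(fr)));d=np.hypot(P[:,0]-.591,P[:,1]-.143);print('  blue now',(d<.1).sum())
im=ld('w5')
hl=copper(im,(112,0,528,196));hl=hl[(hl[:,1]>3)];print('rim',fitc(to_plane('wrist',hl,.12),.065))
i=cv2.imread('pics/s5.png')[120:320,220:460];cv2.imwrite('pics/s5c.png',cv2.resize(i,None,fx=3,fy=3,interpolation=2))
E
```

```text
top red (array([ 0.58997478, -0.06282404]), np.float64(0.0038167271300565656)) [ 0.59060996 -0.06264286  0.05      ]
  blue (array([0.59067992, 0.14077338]), np.float64(0.003854238156642404)) [0.59208091 0.1408776  0.05      ] vec [0.00070515 0.20359743] [0.00147095 0.20352046]
  blue now 110
scene red (array([ 0.59013732, -0.05850188]), np.float64(0.0022968955028067994)) [ 0.59051302 -0.05893325  0.05      ]
  blue (array([0.59082204, 0.14524871]), np.float64(0.0022848007604119045)) [0.59057919 0.1442767  0.05      ] vec [0.00068472 0.2037506 ] [6.61622563e-05 2.03209944e-01]
  blue now 240
wrist red (array([ 0.59044349, -0.06322738]), np.float64(0.0018982249886856642)) [ 0.591091   -0.06232576  0.05      ]
rim (array([0.59217496, 0.13405233]), np.float64(0.00012447239549119964))
```

View pics/s5c.png

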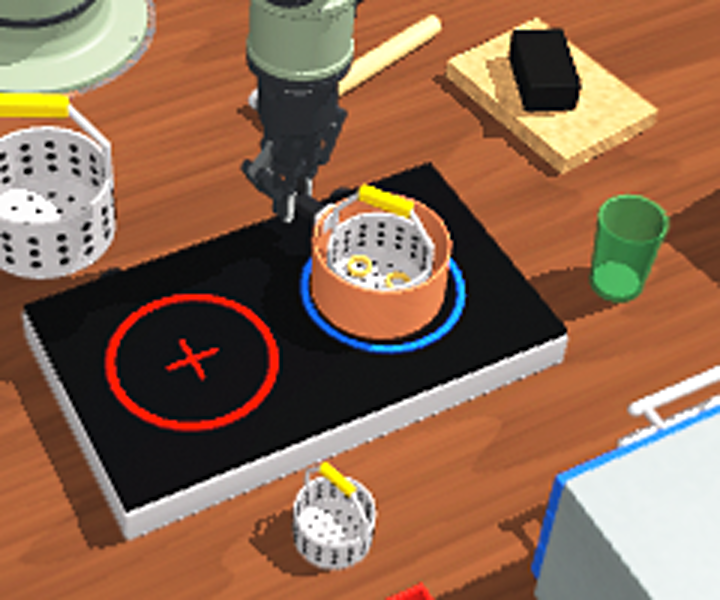

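Request:
drive_tool([
  [0,0,0.006,0,0],
  [0,0,0.002,0,0],
  [0,0,0,0,0],
])

```text
clock: 7.5
position: [0.4907, 0.0986, 0.0876]
tool_rot: [3.104, -0.009, 0.396]
force: [4.1, -1.0, 1.9]
grip_width: 0.0174
```

```bash
python3 - <<'E'
from fit import *
im=shot('wrist','w6');shot('scene','s6')
hl=copper(im,(112,0,528,196));hl=hl[(hl[:,1]>3)];print('rim',fitc(to_plane('wrist',hl,.12),.065))
h=cv2.cvtColor(im,cv2.COLOR_RGB2HSV)
m=((h[...,0]<5)|(h[...,0]>176))&(h[...,1]>170)&(h[...,2]>130)
yy,xx=np.nonzero(m);P=to_plane('wrist',np.c_[xx,yy],.05);d=np.hypot(P[:,0]-.591,P[:,1]+.06);print('red',fitc(P[(d<.1)&(d>.05)],.0765))
# scene overlay: pan base circle at shifted blue, in scene frame
kd=KD('scene');o=cv2.imread('pics/s6.png')[150:280,270:400];o=cv2.resize(o,None,fx=5,fy=5,interpolation=2)
a=np.linspace(0,6.3,100)
for r,z,c in((.08,.05,(255,255,0)),(.065,.05,(0,255,0)),(.065,.12,(0,255,0))):
    p=proj('scene',np.c_[.5908+r*np.cos(a),.1450+r*np.sin(a),a*0+z],kd);p=(p-[270,150]+.5)*5
    cv2.polylines(o,[p.astype(int).reshape(-1,1,2)],True,c,1)
cv2.imwrite('pics/s6c.png',o[:600])
E
```

```text
rim (array([0.59198269, 0.13961289]), np.float64(0.00012928781390427965))
red (array([ 0.59046385, -0.06325488]), np.float64(0.001905686848574044))
```

View pics/s6c.png

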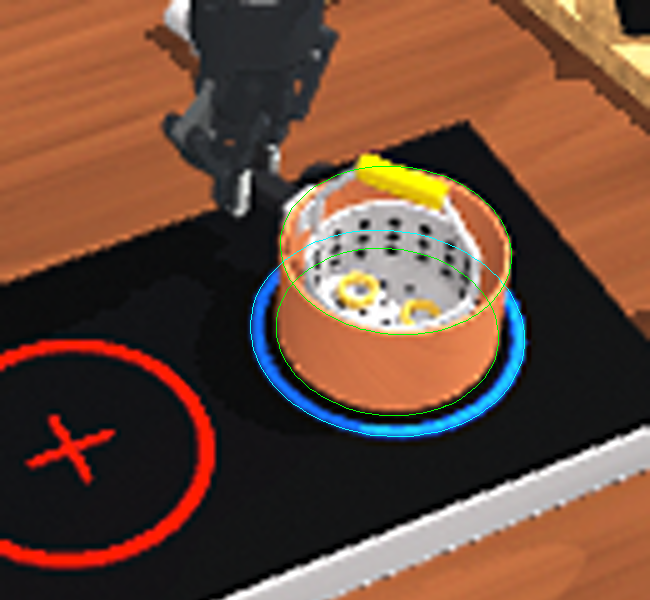

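The overlay of the ideal pan outline on the scene view matches the pan, centred in blue to about 1 mm. Releasing now.

Request:
drive_tool([
  [30,0,0,0,0],
  [70,0,0,0,0],
  [100,0,0,0,0],
  [100,0,0,0,0],
  [100,0,0,0.03,0],
  [100,0,0,0.05,0],
  [100,0,0,0.05,0],
  [100,0,0,0.05,0],
  [100,0,0,0.03,0],
  [100,0,0,0,0],
])

```text
clock: 8.6
position: [0.4857, 0.099, 0.3032]
tool_rot: [3.107, -0.003, 0.401]
force: [0.6, 0.5, 0.4]
grip_width: 0.0854
```

```bash
python3 - <<'E'
from fit import *
print(bot.observe()['position'],bot.observe()['tool_rot'])
np.save('w7.npy',KD('wrist')[2]);im=shot('wrist','w7')
E
```

```text
[0.48571374 0.09904356 0.30315197] [ 3.10662388e+00 -2.50534652e-03  4.01258537e-01]
```

View pics/w7.png

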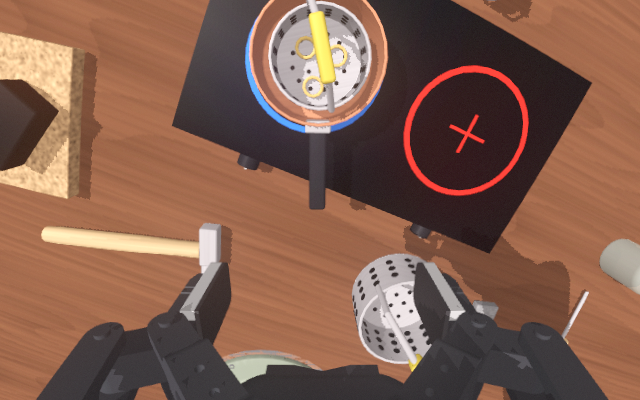

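Released. The pan sits in the blue ring at about (316,62), and the yellow bar runs from (317,13) to (328,80) with three castings under it.

```bash
python3 - <<'E'
from fit import *
im=cv2.imread('pics/w7.png')[:,:,::-1].copy();K,D,_=KD('wrist');kd=(K,D,np.load('w7.npy'))
hl=copper(im,(240,0,392,128));hl=hl[(hl[:,1]>3)];print('rim',fitc(to_plane('wrist',hl,.12,kd),.065))
h=cv2.cvtColor(im,cv2.COLOR_RGB2HSV)
y=(abs(h[...,0].astype(int)-28)<6)&(h[...,1]>150)&(h[...,2]>150);y[:,:300]=0;y[95:]=0;y[:,345:]=0
n,l,s,c=cv2.connectedComponentsWithStats(y.astype(np.uint8));i=1+s[1:,4].argmax()
r=cv2.minAreaRect(np.argwhere(l==i)[:,::-1].astype(np.float32));print(r)
P=to_plane('wrist',cv2.boxPoints(r),.181,kd);print(P,P.mean(0))
yy,xx=np.nonzero(l==i);Q=to_plane('wrist',np.c_[xx,yy],.181,kd)[:,:2];u=np.linalg.svd(Q-Q.mean(0))[2][0];print('yaw',np.arctan2(u[1],u[0])%np.pi)
m=((h[...,0]<5)|(h[...,0]>176))&(h[...,1]>170)&(h[...,2]>130)
yy,xx=np.nonzero(m);P=to_plane('wrist',np.c_[xx,yy],.05,kd);d=np.hypot(P[:,0]-.591,P[:,1]+.06);print('red',fitc(P[(d<.1)&(d>.05)],.0765))
E
```

```text
rim (array([0.59258372, 0.13945152]), np.float64(0.0004832875384362539))
((321.896240234375, 47.61320114135742), (70.70536804199219, 15.418807983398438), 79.3803482055664)
[[0.60982408 0.15699923 0.181     ]
 [0.61602069 0.1474939  0.181     ]
 [0.57471855 0.11896916 0.181     ]
 [0.56817039 0.12896733 0.181     ]] [0.59218343 0.13810741 0.181     ]
yaw 0.5670942136497983
red (array([ 0.59067664, -0.06306916]), np.float64(0.00206661429848847))
```

Request:
drive_tool([
  [100,0.035,0.012,0,0.07],
  [100,0.04,0.015,0,0.07],
  [100,0.025,0.009,0,0.06],
  [100,0.003,0.001,0,0],
  [100,0,0,0,0],
])

```text
clock: 9.15
position: [0.5892, 0.1363, 0.2958]
tool_rot: [3.108, 0.006, 0.609]
force: [-0.9, -0.7, 0.3]
grip_width: 0.0851
```

Request:
drive_tool([
  [100,0.002,0.001,-0.04,0],
  [100,0.001,0.001,-0.04,0],
  [100,0,0,-0.01,0],
  [100,0,0,0,0],
])

```text
clock: 9.55
position: [0.5891, 0.1372, 0.2027]
tool_rot: [3.108, 0.008, 0.606]
force: [0.1, 0.6, 0.8]
grip_width: 0.0854
```

```bash
python3 - <<'E'
from fit import *
from scipy.spatial.transform import Rotation as S
o=bot.observe();print(o['position'],o['tool_rot'])
kd=KD('wrist');im=shot('wrist','w8')
h=cv2.cvtColor(im,cv2.COLOR_RGB2HSV)
y=(abs(h[...,0].astype(int)-28)<6)&(h[...,1]>150)&(h[...,2]>150)
n,l,s,c=cv2.connectedComponentsWithStats(y.astype(np.uint8));i=1+s[1:,4].argmax()
r=cv2.minAreaRect(np.argwhere(l==i)[:,::-1].astype(np.float32));print(r)
P=to_plane('wrist',cv2.boxPoints(r),.181,kd);print(P,P.mean(0))
print((P-o['position'])@S.from_euler('xyz',o['tool_rot']).as_matrix())
E
```

```text
[0.5891333  0.13718231 0.20273792] [3.10847987 0.00833415 0.60647758]
((603.4000244140625, 104.20001220703125), (14.310833930969238, 48.299068450927734), 26.56505012512207)
[[0.7264635  0.05840605 0.181     ]
 [0.74919919 0.06512033 0.181     ]
 [0.75183326 0.0563921  0.181     ]
 [0.72882396 0.04938183 0.181     ]] [0.73907998 0.05732508 0.181     ]
[[0.06811701 0.1422231  0.0258937 ]
 [0.09062424 0.14966718 0.0259526 ]
 [0.08781376 0.15833466 0.02626314]
 [0.06491302 0.15097767 0.02621041]]
```

View pics/w8.png

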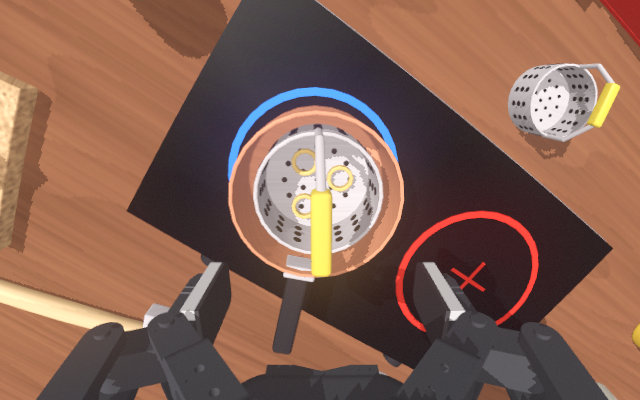

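The bar is vertical in view from (321,190) to (321,276), centred between the pads at columns 215 and 430. The blue arc is visible behind the pan. My script measured the wrong, small basket at (603,104), so I'm redoing it.

```bash
python3 - <<'E'
from fit import *
from scipy.spatial.transform import Rotation as S
o=bot.observe()
im=cv2.imread('pics/w8.png')[:,:,::-1].copy()
h=cv2.cvtColor(im,cv2.COLOR_RGB2HSV)
y=(abs(h[...,0].astype(int)-28)<6)&(h[...,1]>150)&(h[...,2]>150);y[:180]=0;y[290:]=0;y[:,:300]=0;y[:,345:]=0
n,l,s,c=cv2.connectedComponentsWithStats(y.astype(np.uint8));i=1+s[1:,4].argmax();print(s[i])
r=cv2.minAreaRect(np.argwhere(l==i)[:,::-1].astype(np.float32));P=to_plane('wrist',cv2.boxPoints(r),.181);print(P.mean(0))
print((P-o['position'])@S.from_euler('xyz',o['tool_rot']).as_matrix())
P=to_plane('wrist',np.argwhere(blue_px(im))[:,::-1],.05);d=np.hypot(P[:,0]-.591,P[:,1]-.14);print('blue',fitc(P[d<.1],.0765))
hl=copper(im,(226,100,408,270));print('rim',fitc(to_plane('wrist',hl,.12),.065))
E
```

```text
[311 202  21  75 229]
[0.59135561 0.13695591 0.181     ]
[[-0.02128146 -0.00541901  0.02252328]
 [ 0.02486578 -0.00403417  0.02222284]
 [ 0.02451453  0.00621403  0.0225677 ]
 [-0.02179097  0.00575001  0.02290008]]
blue (array([0.59179796, 0.14094534]), np.float64(0.001977975618550512))
rim (array([0.59289116, 0.13990114]), np.float64(0.0007837907196619158))
```

Request:
drive_tool([
  [100,0.001,0,-0.025,0],
  [100,0,0,-0.017,0],
  [100,0,0,-0.004,0],
  [100,0,0,0,0],
])

```text
clock: 10.0
position: [0.5929, 0.1377, 0.1639]
tool_rot: [3.105, -0.001, 0.605]
force: [-0.3, 0.2, 0.2]
grip_width: 0.0853
```

Request:
drive_tool([
  [100,-0.001,0,-0.008,0],
  [30,0,0,0,0],
  [0,0,0,0,0],
  [0,0,0,0,0],
  [0,0,0,0,0],
  [0,0,0,0,0],
], newtons=60)

```text
clock: 10.6
position: [0.5934, 0.1381, 0.1595]
tool_rot: [3.103, -0.005, 0.604]
force: [-0.3, 0.9, 2.3]
grip_width: 0.0124
```

```bash
python3 - <<'E'
from fit import *
o=bot.observe();print(o['position'],o['tool_rot'],o['force'],o['moment'])
shot('wrist','w9')
E
```

```text
[0.59340516 0.13806456 0.15954965] [ 3.10305552 -0.00528078  0.60432942] [-0.25547858  0.91276638  2.34631821] [-0.00774743 -0.01222522 -0.00561776]
```

View pics/w9.png

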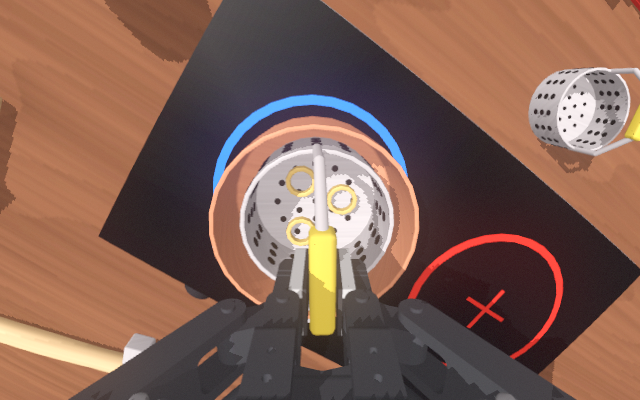

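Request:
drive_tool([
  [0,0,0,0.006,0],
  [0,0,0,0.012,0],
  [0,0,0,0.015,0],
  [0,0,0,0.015,0],
])

```text
clock: 11.05
position: [0.5919, 0.1376, 0.2086]
tool_rot: [3.105, -0.001, 0.605]
force: [0.5, 0.2, -4.2]
grip_width: 0.0108
```

Request:
drive_tool([
  [0,0.001,0,0.02,0],
  [0,0,0,0.025,0],
  [0,0,0,0.025,0],
  [0,0,0,0.02,0],
  [0,0,0,0.01,0],
  [0,0,0,0.003,0],
  [0,0,0,0,0],
  [0,0,0,0,0],
])

```text
clock: 11.85
position: [0.5917, 0.1373, 0.3209]
tool_rot: [3.104, -0.003, 0.605]
force: [0.6, 0.4, -4.7]
grip_width: 0.0107
```

```bash
python3 - <<'E'
from fit import *
o=bot.observe();print(o['position'],o['tool_rot'],o['force'],abs(o['qd']).max())
im=shot('wrist','w10');shot('scene','s10');shot('top','t10')
a=cv2.imread('pics/s10.png')[90:290,250:450];cv2.imwrite('pics/s10c.png',cv2.resize(a,None,fx=3,fy=3,interpolation=2))
a=cv2.imread('pics/t10.png')[90:290,220:460];cv2.imwrite('pics/t10c.png',cv2.resize(a,None,fx=3,fy=3,interpolation=2))
E
```

```text
[0.59168495 0.13733283 0.32094109] [ 3.10440084e+00 -2.69938935e-03  6.05003385e-01] [ 0.55973233  0.38713911 -4.69704537] 0.005667032960110305
```

View pics/w10.png

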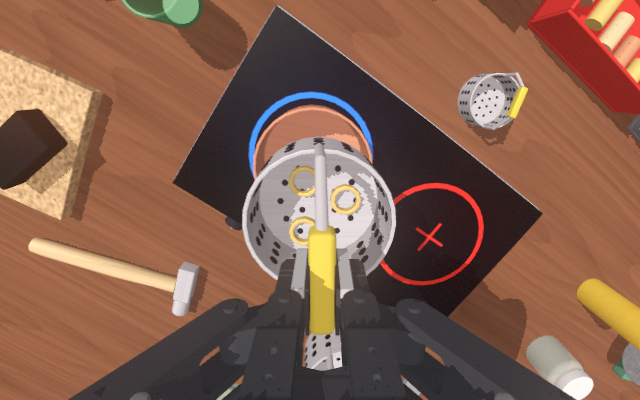

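View pics/s10c.png

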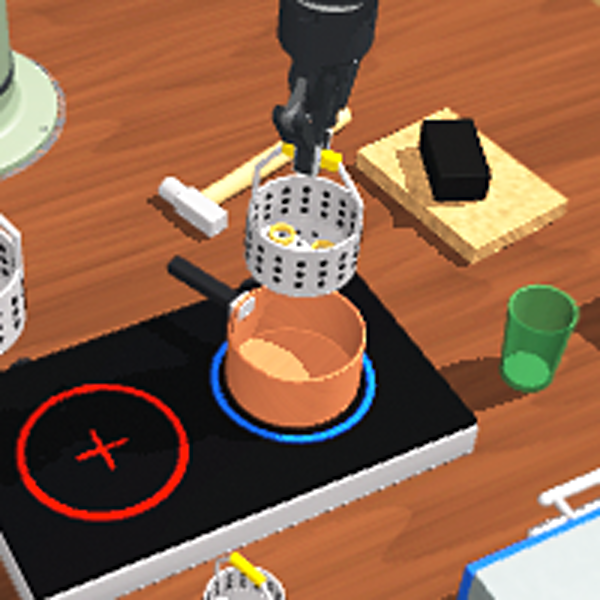

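View pics/t10c.png

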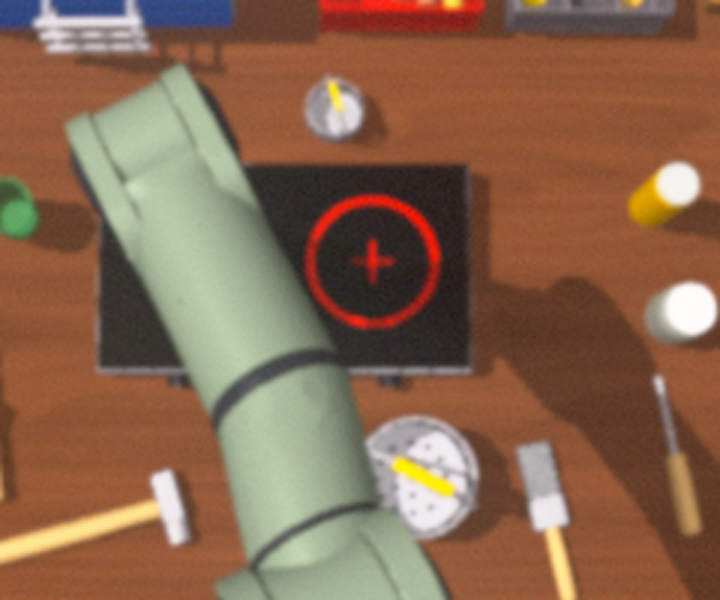

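The basket is in the air over the pan, which stands inside the blue ring, and all three castings are visible at (303,181), (345,199) and (303,231). One last check of pan centring and stillness, then I'll hand in.

```bash
python3 - <<'E'
from fit import *
im=cv2.imread('pics/w10.png')[:,:,::-1].copy()
P=to_plane('wrist',np.argwhere(blue_px(im))[:,::-1],.05);d=np.hypot(P[:,0]-.591,P[:,1]-.14);print('blue',fitc(P[d<.1],.0765))
hl=copper(im,(250,100,376,152));hl=hl[hl[:,1]<148];print('rim',fitc(to_plane('wrist',hl,.12),.065))
k=KD('scene');o=cv2.imread('pics/s10.png');o=cv2.resize(o[170:260,300:400],None,fx=6,fy=6,interpolation=2)
a=np.linspace(0,6.3,100)
for r,z,c in((.08,.05,(255,255,0)),(.065,.05,(0,255,0)),(.065,.12,(0,255,0))):
    p=(proj('scene',np.c_[.5908+r*np.cos(a),.1450+r*np.sin(a),a*0+z],k)-[300,170]+.5)*6
    cv2.polylines(o,[p.astype(int).reshape(-1,1,2)],True,c,1)
cv2.imwrite('pics/fin.png',o)
s=bot.observe();print(s['position'],s['tool_rot'],abs(s['qd']).max(),s['grip_width'],s['clock'])
E
```

```text
blue (array([0.59132405, 0.14085774]), np.float64(0.00205166648973868))
rim (array([0.59294403, 0.14045807]), np.float64(0.0006454682177162865))
[0.59170658 0.13734912 0.32082665] [ 3.10451741e+00 -2.42361083e-03  6.05041455e-01] 0.003193238933129084 0.010989572144588133 12.0
```

View pics/fin.png

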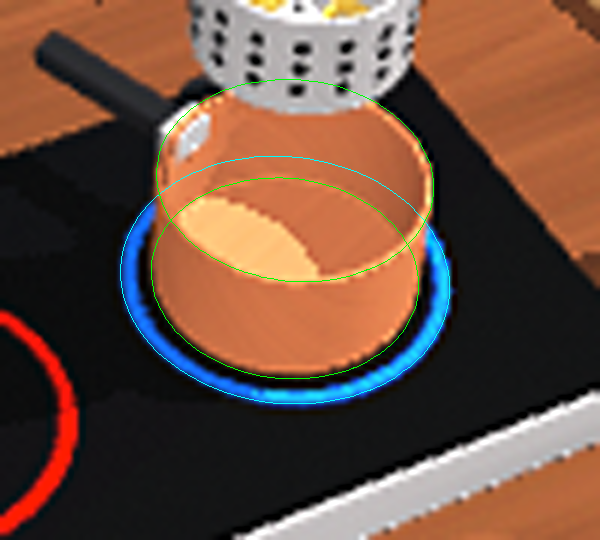

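The pan outline matches the ideal centred overlay to within about 2 mm.

```bash
python3 -c "
from workcell import bot
print(bot.job_done())"
```

```text
the job is handed in; nothing more can be done
None
```

The pan stands centred in the blue ring. The basket is held still above it with all three castings inside. I handed the job in at about 12 s on the robot's clock, with no verdict reported.

- **Pan:** I gripped it by its handle and slid it along the glass from red to blue. The last wrist view put its centre within about 2 mm of the blue ring's centre, and the scene view agreed. It touched the glass throughout as far as the forces show: the upward pull on it peaked at about 3 N in the readings, less than half its weight.
- **Basket:** I lifted it straight up by its yellow grip. By the lift distance, its bottom is about 95 mm above the pan's rim. Joint speeds were below 0.006 rad/s.
- **Other things on the bench:** In the last pictures nothing else looked moved, by eye only.

Some checks did not agree fully:
- **Tool tilt:** The tool drifted about 2° from vertical during the moves and could not be corrected with the moves available. The basket's own tilt was judged only by eye from the pictures and looks level.
- **Camera offset:** The scene camera placed the rings about 5 mm further along y than the top and wrist cameras. I therefore compared pan and ring within the same camera.
- **Wrong object:** One grip measurement picked up the small look-alike basket. I noticed it in the picture and measured again before gripping.

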